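Weigh the syrup, stock the ingredient station, set its cover

TASK

The square amber syrup bottle has fallen over. Stand it upright near the middle of the scale's plate and let go of it so that it can be weighed; then take it again and set it upright in the empty front bay of the ingredient station, putting it down gently, not dropping it, both times. After that fold the station's orange cover forward to 60 degrees up from closed, in line with the black pointers, and leave the jars, bowl, beaker, spatula and water bottles where they are.

Things in the scene. Friction and masses are not known exactly. Their poses are not given: they have to be found in the camera images.
- bottle: Loose square syrup bottle, 160 mm tall, 0.2 to 0.4 kg, at first lying on a flat side. Origin on its axis at half height (80 mm from the underside), z to the cap. Amber body 60 x 60 mm from z = -80 to +20 mm with paper labels, tapering to a neck of 28 mm diameter, then a black round cap, 34 mm diameter, from z = +46 to +80 mm.
- scale_top (a point): Centre of the upper face of the scale's level steel plate, 150 x 150 mm; axes of the scale, z up.
- scale: Fixed grey bench scale, 150 x 150 mm, 40 mm high to the top of its steel plate, small black display on its front (-x). Origin: centre of its underside.
- station: Fixed ingredient station: white open tub, 200 (x) x 220 (y) x 80 mm high; origin: centre of its underside, -x side faces the robot. Walls and floor 6 mm thick. A divider (6 mm thick, top at 56 mm) at x = 0 parts it into the empty front bay (inside x -94 to -3, y -104 to +104 mm) and the back bay with two jars. Black pointers beside the hinge ends rise at 60 degrees.
- cover (a joint): Angle of the orange cover (rad): 0 closed on the tub, growing as it folds up and away; starts at 1.6 to 1.8. Stiff friction hinge along the station's y on its far top edge; it stays where left (under 0.9 N m turns it). Plate 190 mm long from the hinge, 220 wide, 10 thick, with a tab 80 mm wide at the middle of its free edge, reaching 218 mm from the hinge.
- cover_tab (a point): Middle of the tab on the cover's free edge, 205 mm from the hinge and in mid-thickness (13 mm short of the tab's end). Its x axis points along the cover to the hinge, y along the hinge, z is the cover's normal (up when closed).
- cover_hinge (a point): Point on the hinge axis, at the middle of the cover's width, on the cover's lower face: 100 mm behind (+x) and 80 mm above the station's origin. Axes as for cover_tab.
- jar_red: Bystander: jar with red lid, 54 mm diameter, 75 mm tall, in the station's back bay. Origin: centre of underside.
- jar_green: Bystander: jar with green lid, 54 mm diameter, 75 mm tall, in the station's back bay. Origin: centre of underside.
- water_a: Bystander: clear water bottle, white cap, 64 mm diameter, 190 mm tall. Origin: centre of underside.
- water_b: Bystander: clear water bottle, blue cap, 64 mm diameter, 190 mm tall. Origin: centre of underside.
- bowl: Bystander: white mixing bowl, 140 mm diameter, 70 mm high. Origin: centre of underside.
- beaker: Bystander: steel beaker, 84 mm diameter, 100 mm high. Origin: centre of underside.
- spatula: Bystander: spatula about 280 mm long lying on the worktop along its x axis.
Things that resemble listed ones, but are neither listed nor needed, are in the scene too. Leave any turquoise look-alike of the bottle alone. Several things look just like the scale: the one meant starts farthest from the robot's base.

How it is judged:
On the way, in this order (a step that is already met when the one before it is completed fails the run):
1. the bottle stands upright on the scale, released (horizontal distance between bottle and scale_top below 0.045 m and angle between bottle's own z axis and vertical below 0.08 rad and z of bottle in the frame of scale_top below 0.086 m and linear speed of bottle below 0.03 m/s and contact force between bottle and the arm below 0.1 N and contact force between bottle and the fingers below 0.1 N), for 0.3 s.
2. the bottle stands upright in the front bay, released, the cover still up (x of bottle in the frame of station between -0.094 and -0.003 m and y of bottle in the frame of station between -0.104 and 0.104 m and z of bottle in the frame of station below 0.092 m and angle between bottle's own z axis and vertical below 0.08 rad and linear speed of bottle below 0.03 m/s and contact force between bottle and the fingers below 0.1 N and value of joint cover above 1.35 rad), for 0.3 s.
3. the cover stands at 60 degrees (value of joint cover between 0.957 and 1.137 rad), for 0.2 s.
At the end, for the whole second after the job is handed in: The cover stays at 60 degrees from closed (1.047 rad) within 5 degrees, at rest, and the bottle stands upright (within 4.5 degrees) and at rest on the floor of the station's front bay. On the way the bottle stood released on the scale, within 45 mm of the middle of the plate (all of step 3 and velocity of joint cover between -0.03 and 0.03 rad/s and x of bottle in the frame of station between -0.094 and -0.003 m and y of bottle in the frame of station between -0.104 and 0.104 m and z of bottle in the frame of station below 0.092 m and angle between bottle's own z axis and vertical below 0.08 rad and linear speed of bottle below 0.03 m/s); the robot touches nothing.
It fails at once if a jar, bowl, beaker, spatula or water bottle is shifted by more than 30 mm (distance of any of jar_red, jar_green, water_a, water_b, bowl, beaker, spatula from where it was at the start of the episode above 0.03 m).
It fails at once if the bottle is dropped, tossed or left to fall over: it moves faster than 0.4 m/s (as in a fall of 8 mm or more) with the fingers off it (contact force between bottle and the fingers below 0.1 N and linear speed of bottle above 0.4 m/s).
It also fails if it takes over 61 s, if anything falls off the work surface, if the arm or the gripper's body presses on something with over 40 N, if the wrist force passes 120 N, or if a joint passes its speed limit or range.

ROBOT

A 7-joint arm with a two-finger parallel gripper is mounted at the origin on the work surface. World frame = base frame: x ahead of the robot, y to its left, z up, the work surface at z = 0. Lengths are in m, angles in rad, forces in N, time in s.
With the tool pointing down it reaches from about 0.425 to 0.925 m from the base axis. Payload 6.8 kg.
Tool frame: the origin (TCP) lies midway between the tips of the shut fingers; the grasp point (between the pads) lies manip.hold_point_z behind it (manip.hold_point_z is the distance from the TCP to the grasp point, in m); z points along the fingers, y is the line along which they close (so a half turn about z gives the same grasp; the last joint's range is limited). The gripper opens to 88 mm and grips with 3 to 60 N. Pads are 20 mm wide; open, the fingers measure 115 mm over their backs; the gripper's body (75 mm by 178 mm) begins 61 mm behind the grasp point.
Start: joints at [-1.392, 0.477, 0.022, 1.555, -0.011, 1.109, -0.083], TCP at [0.191, 0.647, 0.223] pointing down, gripper open.
Joint ranges: [-2.96, 2.96], [-0.34, 2.1], [-1.41, 1.46], [0.24, 2.44], [-1.37, 4.51], [0.17, 1.92], [-2.96, 2.96]. Speed limits (rad/s): [2.39, 2.39, 3.14, 3.14, 3.14, 3.14, 3.14].

INTERFACE

Orientations are given as [roll, pitch, yaw] about the fixed x, y, z axes, in that order (R = Rz(yaw) Ry(pitch) Rx(roll)).
In Python, from workcell import manip, optics gives the robot as it stands.
- The arm moves only by the tool jog_arm, never from a script. Its argument "increments" is a list of rows, each an object of numbers: "tx", "ty", "tz": the shift along the tool's x, y, z in m; "turn": the turn about the tool's z in degrees. In form: [{"tx": .., "ty": .., "tz": .., "turn": ..}, ...]. A call has 1 to 20 rows; each row is the pose to reach, as a shift and turn from the pose commanded when the call began, along the tool's axes at that moment; what a row does not reach only later rows make up. A row lasts 1/12 s, in which the tool goes at most 41.7 mm and 7.16 degrees, less where a joint would pass 70% of its speed; a pose out of reach is approached as far as the arm can. A call with a gripper value outside its range is refused whole. "hand" is the finger opening in m, from 0 to 0.0878, set as the call begins (left out, the last holds). The fingers move at their own pace and stop on an object; "squeeze" is the grip in N (left out, the last holds). Time passes only in rows, so rows that repeat a pose let the fingers close. It gives the time, the measured TCP pose, the force, the opening and the grip force at its end, in the units of the state.
- manip.get_obs(): the state, without advancing time (a new reading comes with each control period).
- optics.capture(name): name is "scene" or "top" or "wrist"; returns a dict with "color" (480x640x3 uint8, red, green, blue), "range_z" (480x640 float32, m along the optical axis (not along the pixel's ray), 0 where there is no reading), "fx", "fy", "cx", "cy" (pixels), "origin" and "rotation" of the camera in the world. Camera axes: x right, y down, z forward; pixel columns grow to the right and rows downward; lengths in m; the calibration is good to about 2 mm. A picture is of the moment at which its call begins.
- manip.close_job(): hands the job in; it is judged then, once.
The state is a dict: "time_s": time; "qpos": joint angles; "dq": joint speeds; "tau": joint torques, N m; "tool_pos": TCP position; "tcp_rot": TCP orientation; "wrist_force": force on the tool from outside, world axes, zero at the start; "wrist_torque": the same for the moment, N m; "grip_width": finger opening in m; "gripper_force": force on a finger pad.
Only numpy, scipy, OpenCV 4.12 (cv2) and the standard library are available. Lean on these libraries where they do the work, as an engineer would, in place of code of your own. Each camera call takes 0.05 s, during which the arm holds its last target. There are 200 camera calls.

## Working session

There is one attempt and no reset: what is moved stays moved. The work goes in short steps, Python scripts to look and compute and a tool call to move; the robot and the scene stay as the last step left them, time stands still between calls to the robot, and variables do not carry over. Pictures are saved under pics/ and viewed, at most 10 in all, crops included, and the job is handed in when it is done.

Besides the shell and the picture viewer there is one more tool, called by a JSON object that holds its "op" and its "data", one argument or row to a line. jog_arm: Moves the arm, as the interface text tells. Its arguments: {"type":"object","properties":{"increments":{"type":"array"},"hand":{"type":"number"},"squeeze":{"type":"number"}},"required":["increments"]}

```bash
mkdir -p pics; ls; cat > h.py <<'E'
import numpy as np,cv2
from workcell import manip,optics
def cap(n,f=None):
    c=optics.capture(n)
    if f: cv2.imwrite('pics/'+f,c['color'][:,:,::-1])
    return c
def cloud(c):
    z=c['range_z'];v,u=np.indices(z.shape)
    p=np.stack([(u-c['cx'])/c['fx']*z,(v-c['cy'])/c['fy']*z,z],-1)
    return p@np.array(c['rotation']).T+np.array(c['origin'])
E
python3 - <<'E'
from h import *
import pickle
d={}
for n in ['scene','top']:
    d[n]=cap(n,n+'1.png'); print(n,d[n]['origin'],np.round(d[n]['rotation'],3).tolist(),d[n]['fx'])
pickle.dump(d,open('d.pkl','wb'))
print(manip.hold_point_z,manip.get_obs())
E
```

```text
pics
scene [0.73592708 0.46184949 0.89635932] [-2.572, -0.007, 2.679] 470.53087765243373
top [0.38858571 0.01216956 1.1325344 ] [-3.064, 0.011, -1.558] 511.5427052587895
0.0187 {'time_s': 0.1, 'qpos': array([-1.39209049,  0.47770374,  0.02233947,  1.55632777, -0.01149289,
        1.10931704, -0.08310138]), 'dq': array([-0.00031596, -0.00045125,  0.00107147, -0.00282438,  0.0003768 ,
        0.00083562,  0.00188406]), 'tau': array([ 4.37832947e-03, -5.84091890e+01,  1.54037073e+00, -2.73313522e+01,
       -5.41656010e-02,  1.30626801e-02,  7.07354866e-05]), 'tool_pos': array([0.19080878, 0.64690601, 0.22179856]), 'tcp_rot': array([-3.13996954e+00,  1.22564473e-04,  2.85481182e+00]), 'wrist_force': array([0.6285054 , 0.00162912, 0.33093383]), 'wrist_torque': array([ 0.02580769,  0.00144071, -0.05290415]), 'gripper_force': 0.0, 'grip_width': 0.087902573165485}
```

```bash
python3 - <<'E'
s=open('h.py').read()
s=s.replace("@np.array(c['rotation']).T","@rot(c['rotation']).T").replace("def cap","from scipy.spatial.transform import Rotation\ndef rot(r): return Rotation.from_euler('xyz',r).as_matrix()\ndef cap",1)
open('h.py','w').write(s)
E
python3 -c "
from h import *
import pickle
d=pickle.load(open('d.pkl','rb'))
for n in d:
    P=cloud(d[n]);print(n,[ (u,v,np.round(P[v,u],3).tolist()) for u in (100,320,540) for v in (100,240,400)])
"
```

```text
scene [(100, 100, [0.831, -0.736, 0.001]), (100, 240, [0.931, -0.273, -0.001]), (100, 400, [0.986, 0.11, 0.065]), (320, 100, [0.282, -0.47, -0.001]), (320, 240, [0.497, -0.031, 0.039]), (320, 400, [0.642, 0.264, 0.003]), (540, 100, [0.076, 0.029, 0.309]), (540, 240, [0.039, 0.168, 0.0]), (540, 400, [0.274, 0.445, -0.0])]
top [(100, 100, [0.791, 0.519, 0.0]), (100, 240, [0.471, 0.505, -0.0]), (100, 400, [0.121, 0.49, -0.002]), (320, 100, [0.776, 0.018, 0.056]), (320, 240, [0.474, 0.014, 0.043]), (320, 400, [0.129, 0.01, -0.0]), (540, 100, [0.802, -0.481, -0.004]), (540, 240, [0.483, -0.471, 0.003]), (540, 400, [0.137, -0.464, 0.001])]
```

View pics/scene1.png

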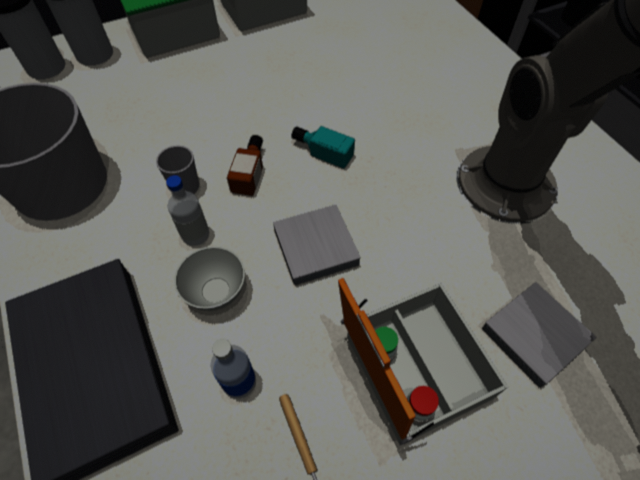

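View pics/top1.png

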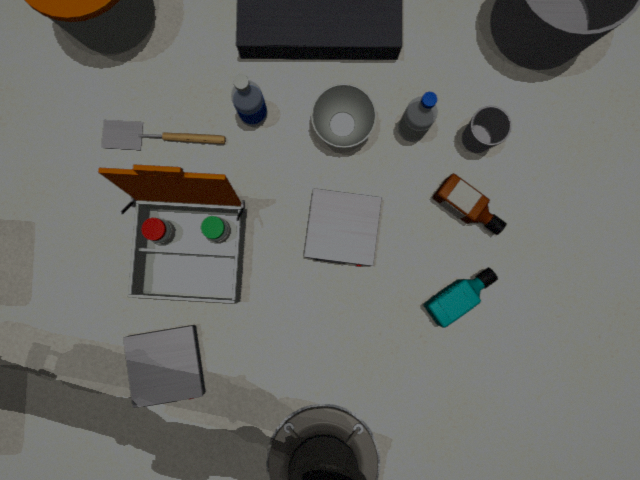

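The scene view shows:
- Amber bottle at (245,170), turquoise look-alike at (325,145).
- Two scale-like plates at (317,243) and (540,332).
- Station at (430,370) with the cover past vertical.

The top view shows:
- Amber bottle body at (462,198), cap at (495,225). Turquoise bottle at (460,300).
- Scale candidates at (343,228), which is farther from the base at (320,450), and (165,365), which is nearer.
- Station at (188,250).

I choose amber (462,198) and the scale at (343,228).

```bash
python3 - <<'E'
from h import *
import pickle
d=pickle.load(open('d.pkl','rb'))
def rect(P,m,name):
    q=P[m][:,:2]*1000
    r=cv2.minAreaRect(q.astype(np.float32)); print(name,m.sum(),np.round(r[0],1),np.round(r[1],1),round(r[2],2),'zmed',np.round(np.median(P[m][:,2])*1000,1))
def box(P,x0,x1,y0,y1,z0,z1):
    return (P[...,0]>x0)&(P[...,0]<x1)&(P[...,1]>y0)&(P[...,1]<y1)&(P[...,2]>z0)&(P[...,2]<z1)
for n in d:
    c=d[n];P=cloud(c);hsv=cv2.cvtColor(c['color'],cv2.COLOR_RGB2HSV);H,S,V=[hsv[...,i] for i in range(3)]
    b=box(P,.42,.68,-.46,-.2,.008,.09)
    am=(H<20)&(S>120)&b
    print(n); rect(P,b&box(P,0,1,-1,1,.053,.07)&((H<25)),'bodytop')
    cap_=b&(V<45)&(P[...,2]>.02)&(S<120); rect(P,cap_,'cap'); print(' cap mean',P[cap_].mean(0),'zmax',np.percentile(P[cap_][:,2],95))
    for nm,bb in (('A',(.36,.62,-.2,.12,.03,.05)),('B',(.08,.32,.25,.52,.03,.05))):
        m=box(P,*bb).astype(np.uint8); m=cv2.morphologyEx(m,cv2.MORPH_OPEN,np.ones((3,3),np.uint8))>0
        rect(P,m,'scale'+nm)
    st=box(P,.28,.62,.15,.5,.07,.09)&(S<60)&(V>60); rect(P,st,'rim')
    fl=box(P,.28,.62,.15,.5,.001,.014)&(S<60); 
    dv=box(P,.28,.62,.15,.5,.05,.06)&(S<60); rect(P,dv,'div')
    co=box(P,.4,.75,.1,.6,.09,.4)&(H<20)&(S>150); rect(P,co,'cover'); q=P[co]
    ce=q.mean(0);u,s,vt=np.linalg.svd(q-ce,full_matrices=False);print(ce,vt[2],'zmax',np.percentile(q[:,2],[1,99]))
c=d['top'];cv2.imwrite('pics/crop.png',cv2.resize(c['color'][150:345,290:520,::-1],None,fx=3,fy=3))
E
```

```text
scene
bodytop 703 [ 599.5 -311.8] [104.5 133.7] 52.36 zmed 59.0
cap 220 [ 547.4 -313.4] [262.5 119.8] 9.11 zmed 42.8
 cap mean [ 0.54361826 -0.32099338  0.04340826] zmax 0.07758956989528795
scaleA 4119 [505.3 -36.3] [151.9 150.9] 83.16 zmed 39.3
scaleB 5675 [203.8 341.7] [152.1 150.2] 10.42 zmed 36.4
rim 1035 [451.8 288. ] [225.6 215. ] 87.49 zmed 79.4
div 981 [447.4 293. ] [215.9 195.3] 87.44 zmed 55.0
cover 3165 [561.  281.8] [228.4  48. ] 80.84 zmed 234.1
[0.56803837 0.29928979 0.21954477] [ 0.99626598 -0.04260321 -0.07509364] zmax [0.09471756 0.2977483 ]
top
bodytop 935 [ 602.2 -318. ] [107.2 152.3] 52.64 zmed 59.5
cap 342 [ 586.1 -336.7] [158.5 149.2] 53.92 zmed 44.4
 cap mean [ 0.57416954 -0.32930327  0.04655346] zmax 0.082389235904394
scaleA 4830 [503.9 -33.8] [150.2 150.3] 83.15 zmed 40.2
scaleB 5071 [202.3 344.7] [150.6 150.9] 9.98 zmed 37.7
rim 1275 [449.1 290.3] [231.5 213.2] 88.82 zmed 80.2
div 720 [442.7 291.6] [216.4 193.9] 87.13 zmed 55.6
cover 3764 [558.  291.7] [ 53.  227.4] 4.84 zmed 217.6
[0.55785294 0.28443427 0.20976322] [-0.9924551   0.042585    0.11497566] zmax [0.09351875 0.2988143 ]
```

View pics/crop.png

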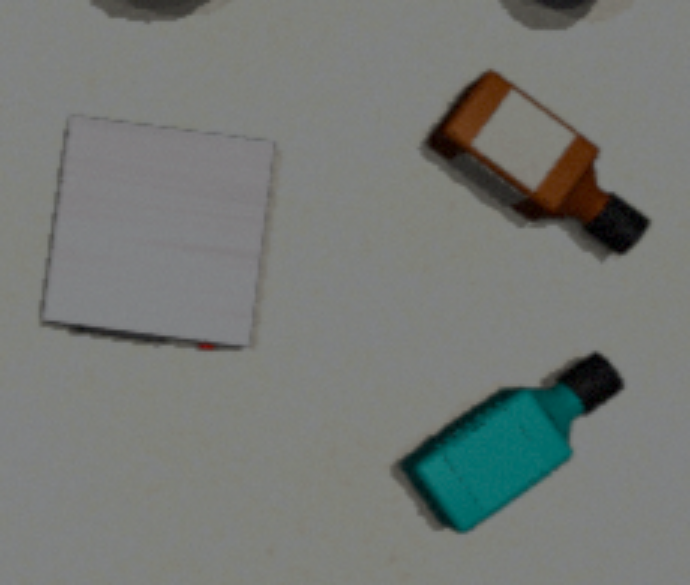

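The crop confirms it: amber bottle with its label and its cap at the lower right, turquoise bottle below it, and the chosen plate with its display at the front edge. My bottle mask caught the beaker too, so I'll refine that.

```bash
python3 - <<'E'
from h import *
import pickle
d=pickle.load(open('d.pkl','rb'))
for n,seed,off in (('top',(462,198),0),('scene',(245,170),0)):
    c=d[n];P=cloud(c);hsv=cv2.cvtColor(c['color'],cv2.COLOR_RGB2HSV);H,S,V=[hsv[...,i] for i in range(3)]
    win=np.zeros(H.shape,bool);win[seed[1]-45:seed[1]+45,seed[0]-45:seed[0]+55]=1
    m=win&(P[...,2]>.012)&(P[...,2]<.075)
    k,l=cv2.connectedComponents(m.astype(np.uint8)); m=l==l[seed[1],seed[0]]
    am=m&(S>110)&(H<20); t=m&(P[...,2]>.055)&(P[...,2]<.064)
    r=cv2.minAreaRect((P[t][:,:2]*1000).astype(np.float32));print(n,m.sum(),'bodytop',r,np.median(P[t][:,2]))
    k=m&(V<60)&(S<130); print('cap px',np.argwhere(k).mean(0),'mean',P[k].mean(0),'zmax',np.percentile(P[k][:,2],97), 'rect',cv2.minAreaRect((P[k][:,:2]*1000).astype(np.float32)))
    r=cv2.minAreaRect((P[m][:,:2]*1000).astype(np.float32));print('all',r)
    # station frame
    for yaw in (-2.6,):
        a=np.radians(yaw);R=np.array([[np.cos(a),-np.sin(a)],[np.sin(a),np.cos(a)]])
        q=(P[...,:2]-[.447,.291])@R
        z=P[...,2]
        dv=(abs(q[...,0])<.03)&(abs(q[...,1])<.08)&(z>.050)&(z<.060);print('div x',np.percentile(q[dv][:,0],[5,50,95]))
        fr=(q[...,0]<-.08)&(q[...,0]>-.13)&(abs(q[...,1])<.09)&(z>.077)&(z<.085);print('front rim x',np.percentile(q[fr][:,0],[2,50,98]), np.polyfit(q[fr][:,1],q[fr][:,0],1))
        for s in (1,-1):
            sd=(abs(q[...,0]+.02)<.06)&(s*q[...,1]>.08)&(s*q[...,1]<.14)&(z>.077)&(z<.085);print('side',s,np.percentile(q[sd][:,1],[2,50,98]),np.polyfit(q[sd][:,0],q[sd][:,1],1))
        co=(q[...,0]>.03)&(q[...,0]<.25)&(abs(q[...,1])<.2)&(z>.09)&(z<.36)&(H<20)&(S>150)
        w=q[co];Z=z[co];f=co&(abs(q[...,1])<.1);print('cover slope x(z)',np.polyfit(z[f],q[f][:,0],1),'y',np.percentile(w[:,1],[1,99]),'tab y',np.percentile(w[Z>.28][:,1],[2,98]),'tab x',np.percentile(w[Z>.285][:,0],[2,50,98]))
E
```

```text
top 2031 bodytop ((566.7321166992188, -289.2398376464844), (104.07057189941406, 61.555946350097656), 53.32099151611328) 0.059878282216158984
cap px [215.98550725 473.8115942 ] mean [ 0.52988049 -0.31522106  0.03816062] zmax 0.05413858314917188 rect ((544.8148803710938, -306.4957275390625), (159.19577026367188, 48.99382400512695), 52.20328903198242)
all ((550.607666015625, -312.2262268066406), (160.9945068359375, 63.57717514038086), 53.49264144897461)
div x [-0.00560463 -0.00192707  0.02737344]
front rim x [-0.10255842 -0.09972449 -0.09664255] [ 0.00105668 -0.09965041]
side 1 [0.08077057 0.10812618 0.11270147] [-0.14309323  0.1028957 ]
side -1 [-0.1076279  -0.10454119 -0.10130653] [ 0.00186466 -0.10442369]
cover slope x(z) [0.11552853 0.08675707] y [-0.10705039  0.10588775] tab y [-0.03707078  0.03876497] tab x [0.11775741 0.1217213  0.12765731]
scene 1453 bodytop ((570.3479614257812, -289.5909118652344), (103.85758209228516, 60.37915802001953), 54.0202522277832) 0.05926091388905774
cap px [158.23970037 255.1835206 ] mean [ 0.53392954 -0.31345015  0.03820159] zmax 0.054796515067178586 rect ((547.462158203125, -309.3367919921875), (163.3849334716797, 56.8491325378418), 48.500701904296875)
all ((553.232421875, -313.5943908691406), (163.9780731201172, 61.97759246826172), 53.656978607177734)
div x [-0.00447562 -0.00091173  0.0017098 ]
front rim x [-0.10138943 -0.09784179 -0.09477633] [-0.00240019 -0.09790453]
side 1 [0.08109289 0.10595892 0.10957457] [-0.12990526  0.10123995]
side -1 [-0.11013183 -0.10663017 -0.10370325] [ 0.00387769 -0.10654357]
cover slope x(z) [0.07339648 0.10456203] y [-0.10202956  0.10981666] tab y [-0.03750747  0.03987412] tab x [0.12040964 0.12512961 0.12954314]
```

```bash
cat >> h.py <<'E'
def go(*ts):
    "targets (x,y,z,yaw_deg) of TCP -> increments from the present pose"
    o=manip.get_obs();p=o['tool_pos'];R=rot([np.pi,0,o['tcp_rot'][2]]);y=np.degrees(o['tcp_rot'][2])
    print('t',o['time_s'],'p',np.round(p,4),'rpy',np.round(np.degrees(o['tcp_rot']),2),'F',np.round(o['wrist_force'],1),'g',np.round(o['grip_width'],4),o['gripper_force'],'q',np.round(o['qpos'],2))
    for t in ts: print(t,np.round(R.T@(np.array(t[:3])-p),4),'turn',round(-((t[3]-y+180)%360-180),1))
E
python3 -c "
from h import *
go((.19,.647,.4,163),(.6,.25,.4,113),(.514,-.364,.3,53.5))"
```

```text
t 0.1 p [0.1908 0.6469 0.2218] rpy [-1.7991e+02  1.0000e-02  1.6357e+02] F [0.6 0.  0.3] g 0.0879 0.0 q [-1.39  0.48  0.02  1.56 -0.01  1.11 -0.08]
(0.19, 0.647, 0.4, 163) [ 8.000e-04 -1.000e-04 -1.782e-01] turn 0.6
(0.6, 0.25, 0.4, 113) [-0.5048 -0.2649 -0.1782] turn 50.6
(0.514, -0.364, 0.3, 53.5) [-0.5959 -0.8782 -0.0782] turn 110.1
```

{"op": "jog_arm", "data": {
  "increments": [
    {"tz": -0.04},
    {"tz": -0.08},
    {"tx": -0.02,"ty": -0.01,"tz": -0.12,"turn": 6},
    {"tx": -0.05,"ty": -0.025,"tz": -0.15,"turn": 12},
    {"tx": -0.085,"ty": -0.045,"tz": -0.17,"turn": 18},
    {"tx": -0.12,"ty": -0.063,"tz": -0.18,"turn": 24},
    {"tx": -0.155,"ty": -0.081,"tz": -0.18,"turn": 30},
    {"tx": -0.19,"ty": -0.1,"tz": -0.18,"turn": 36},
    {"tx": -0.225,"ty": -0.118,"tz": -0.18,"turn": 42},
    {"tx": -0.26,"ty": -0.136,"tz": -0.18,"turn": 48},
    {"tx": -0.295,"ty": -0.155,"tz": -0.18,"turn": 51},
    {"tx": -0.33,"ty": -0.173,"tz": -0.18,"turn": 51},
    {"tx": -0.365,"ty": -0.191,"tz": -0.18,"turn": 51},
    {"tx": -0.4,"ty": -0.21,"tz": -0.18,"turn": 51},
    {"tx": -0.435,"ty": -0.228,"tz": -0.18,"turn": 51},
    {"tx": -0.47,"ty": -0.247,"tz": -0.18,"turn": 51},
    {"tx": -0.505,"ty": -0.265,"tz": -0.18,"turn": 51}
  ]
}}

```text
$.increments[0]: bad value
```

```bash
python3 -c "
from h import *
go((.514,-.364,.15,53.5))"
```

```text
t 0.1 p [0.1908 0.6469 0.2218] rpy [-1.7991e+02  1.0000e-02  1.6357e+02] F [0.6 0.  0.3] g 0.0879 0.0 q [-1.39  0.48  0.02  1.56 -0.01  1.11 -0.08]
(0.514, -0.364, 0.15, 53.5) [-0.5959 -0.8782  0.0718] turn 110.1
```

{"op": "jog_arm", "data": {
  "increments": [
    {"tx": 0,"ty": 0,"tz": -0.04,"turn": 0},
    {"tx": 0,"ty": 0,"tz": -0.08,"turn": 0},
    {"tx": -0.02,"ty": -0.01,"tz": -0.12,"turn": 6},
    {"tx": -0.05,"ty": -0.025,"tz": -0.15,"turn": 12},
    {"tx": -0.085,"ty": -0.045,"tz": -0.17,"turn": 18},
    {"tx": -0.12,"ty": -0.063,"tz": -0.18,"turn": 24},
    {"tx": -0.155,"ty": -0.081,"tz": -0.18,"turn": 30},
    {"tx": -0.19,"ty": -0.1,"tz": -0.18,"turn": 36},
    {"tx": -0.225,"ty": -0.118,"tz": -0.18,"turn": 42},
    {"tx": -0.26,"ty": -0.136,"tz": -0.18,"turn": 48},
    {"tx": -0.295,"ty": -0.155,"tz": -0.18,"turn": 51},
    {"tx": -0.33,"ty": -0.173,"tz": -0.18,"turn": 51},
    {"tx": -0.365,"ty": -0.191,"tz": -0.18,"turn": 51},
    {"tx": -0.4,"ty": -0.21,"tz": -0.18,"turn": 51},
    {"tx": -0.435,"ty": -0.228,"tz": -0.18,"turn": 51},
    {"tx": -0.47,"ty": -0.247,"tz": -0.18,"turn": 51},
    {"tx": -0.505,"ty": -0.265,"tz": -0.18,"turn": 51}
  ]
}}

```text
time_s: 1.52
tool_pos: [0.6012, 0.2487, 0.4024]
tcp_rot: [-3.141, -0.0, 1.965]
wrist_force: [0.6, 0.6, -0.3]
grip_width: 0.0878
gripper_force: 0.0
```

```bash
python3 -c "
from h import *
go((.514,-.364,.15,53.5))"
```

```text
t 1.5167 p [0.6012 0.2487 0.4024] rpy [-179.96   -0.    112.57] F [ 0.6  0.6 -0.3] g 0.0878 0.0 q [-0.79  0.35  0.43  1.38 -0.14  1.44  0.03]
(0.514, -0.364, 0.15, 53.5) [-0.5323 -0.3157  0.2524] turn 59.1
```

{"op": "jog_arm", "data": {
  "increments": [
    {"tx": -0.038,"ty": -0.0225,"tz": 0,"turn": 5},
    {"tx": -0.076,"ty": -0.045,"tz": 0,"turn": 10},
    {"tx": -0.114,"ty": -0.0675,"tz": 0,"turn": 15},
    {"tx": -0.152,"ty": -0.09,"tz": 0,"turn": 20},
    {"tx": -0.19,"ty": -0.1125,"tz": 0,"turn": 25},
    {"tx": -0.228,"ty": -0.135,"tz": 0,"turn": 30},
    {"tx": -0.266,"ty": -0.1575,"tz": 0,"turn": 35},
    {"tx": -0.304,"ty": -0.18,"tz": 0.0,"turn": 40},
    {"tx": -0.342,"ty": -0.2025,"tz": 0.01,"turn": 45},
    {"tx": -0.38,"ty": -0.225,"tz": 0.03,"turn": 50},
    {"tx": -0.414,"ty": -0.2455,"tz": 0.05,"turn": 55},
    {"tx": -0.448,"ty": -0.266,"tz": 0.075,"turn": 59},
    {"tx": -0.48,"ty": -0.285,"tz": 0.1,"turn": 59},
    {"tx": -0.51,"ty": -0.303,"tz": 0.125,"turn": 59},
    {"tx": -0.525,"ty": -0.312,"tz": 0.16,"turn": 59},
    {"tx": -0.5325,"ty": -0.316,"tz": 0.2,"turn": 59},
    {"tx": -0.5325,"ty": -0.316,"tz": 0.23,"turn": 59},
    {"tx": -0.5325,"ty": -0.316,"tz": 0.2525,"turn": 59},
    {"tx": -0.5325,"ty": -0.316,"tz": 0.2525,"turn": 59}
  ]
}}

```text
time_s: 3.1
tool_pos: [0.5081, -0.3604, 0.1423]
tcp_rot: [-3.129, 0.002, 0.933]
wrist_force: [-0.9, 1.6, -0.3]
grip_width: 0.0877
gripper_force: 0.0
```

```bash
python3 - <<'E'
from h import *
go((.514,-.364,.0115,53.5))
c=cap('wrist','w1.png');P=cloud(c);hsv=cv2.cvtColor(c['color'],cv2.COLOR_RGB2HSV)
a=np.radians(53.5);e=np.array([-np.cos(a),-np.sin(a)]);f=np.array([-e[1],e[0]])
q=P[...,:2]-[.514,-.364]
m=(P[...,2]>.012)&(P[...,2]<.075)&(np.hypot(q[...,0],q[...,1])<.2)&(abs(q@f)<.06)
s=q@e;w=q@f
print('tip s',np.percentile(s[m],[.5,99.5]))
for s0,s1 in ((-.14,-.05),(-.015,.015)):
    k=m&(s>s0)&(s<s1);print(k.sum(),'w',np.percentile(w[k],[1,99]),'z',np.percentile(P[k][:,2],[50,98]))
E
```

```text
t 3.1 p [ 0.5081 -0.3604  0.1423] rpy [-1.7925e+02  1.4000e-01  5.3460e+01] F [-0.9  1.6 -0.3] g 0.0877 0.0 q [ 0.02  0.57  0.7   1.78 -0.44  0.96  0.26]
(0.514, -0.364, 0.0115, 53.5) [0.0006 0.0069 0.1308] turn -0.0
tip s [-0.13882276  0.01676331]
11749 w [-0.02831552  0.03114633] z [0.06079811 0.06245872]
1464 w [-0.01509859  0.0177825 ] z [0.04494975 0.04804049]
```

View pics/w1.png

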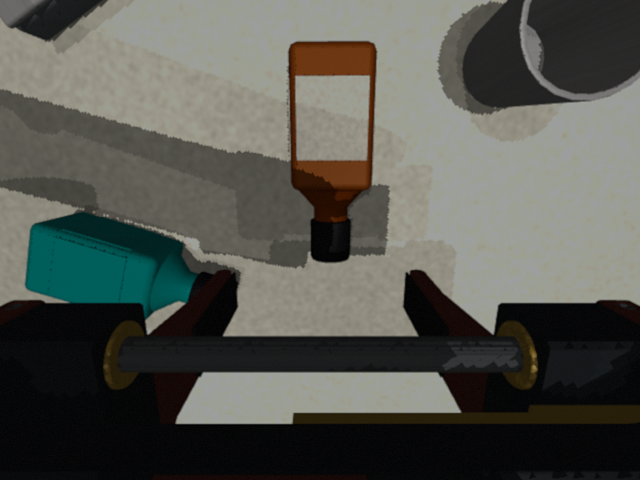

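The wrist view shows the cap at (330,240), with the fingers straddling its line. The turquoise cap at (200,285) is near the left finger, so I narrow the opening before descending.

```bash
python3 -c "
from h import *
go((.515,-.3645,.0115,53.5))"
```

```text
t 3.15 p [ 0.5101 -0.3611  0.1464] rpy [-1.795e+02  9.000e-02  5.350e+01] F [0.4 0.4 0.8] g 0.0877 0.0 q [ 0.02  0.57  0.7   1.78 -0.43  0.96  0.26]
(0.515, -0.3645, 0.0115, 53.5) [1.000e-04 6.000e-03 1.349e-01] turn 0.0
```

{"op": "jog_arm", "data": {
  "increments": [
    {"tx": 0.001,"ty": 0.0079,"tz": 0.0,"turn": 0},
    {"tx": 0.001,"ty": 0.0079,"tz": 0.01,"turn": 0},
    {"tx": 0.001,"ty": 0.0079,"tz": 0.035,"turn": 0},
    {"tx": 0.001,"ty": 0.0079,"tz": 0.065,"turn": 0},
    {"tx": 0.001,"ty": 0.0079,"tz": 0.09,"turn": 0},
    {"tx": 0.001,"ty": 0.0079,"tz": 0.1,"turn": 0},
    {"tx": 0.001,"ty": 0.0079,"tz": 0.1,"turn": 0}
  ],
  "hand": 0.062
}}

```text
time_s: 3.73
tool_pos: [0.5202, -0.3655, 0.0495]
tcp_rot: [-3.14, -0.0, 0.936]
wrist_force: [-1.1, -0.6, 0.6]
grip_width: 0.0619
gripper_force: 0.0
```

```bash
python3 -c "
from h import *
go((.515,-.3645,.0115,53.5))"
```

```text
t 3.7333 p [ 0.5202 -0.3655  0.0495] rpy [-1.7993e+02 -2.0000e-02  5.3650e+01] F [-1.1 -0.6  0.6] g 0.0619 0.0 q [ 0.09  0.7   0.61  1.81 -0.54  0.8   0.34]
(0.515, -0.3645, 0.0115, 53.5) [-0.0023 -0.0048  0.038 ] turn 0.1
```

{"op": "jog_arm", "data": {
  "increments": [
    {"tx": -0.002,"ty": -0.0045,"tz": 0.01,"turn": 0},
    {"tx": -0.002,"ty": -0.0045,"tz": 0.025,"turn": 0},
    {"tx": -0.002,"ty": -0.0045,"tz": 0.036,"turn": 0},
    {"tx": -0.002,"ty": -0.0045,"tz": 0.037,"turn": 0},
    {"tx": -0.002,"ty": -0.0045,"tz": 0.037,"turn": 0}
  ]
}}

```text
time_s: 4.15
tool_pos: [0.5147, -0.3652, 0.0125]
tcp_rot: [-3.14, 0.0, 0.935]
wrist_force: [0.1, -0.7, -0.3]
grip_width: 0.062
gripper_force: 0.0
```

{"op": "jog_arm", "data": {
  "increments": [
    {"tx": 0,"ty": 0,"tz": 0,"turn": 0},
    {"tx": 0,"ty": 0,"tz": 0,"turn": 0},
    {"tx": 0,"ty": 0,"tz": 0,"turn": 0},
    {"tx": 0,"ty": 0,"tz": 0,"turn": 0},
    {"tx": 0,"ty": 0,"tz": 0,"turn": 0},
    {"tx": 0,"ty": 0,"tz": 0,"turn": 0}
  ],
  "hand": 0.02,
  "squeeze": 7
}}

```text
time_s: 4.65
tool_pos: [0.515, -0.3655, 0.0134]
tcp_rot: [3.141, -0.0, 0.935]
wrist_force: [-0.0, 0.6, 1.7]
grip_width: 0.0337
gripper_force: 7.0
```

{"op": "jog_arm", "data": {
  "increments": [
    {"tx": 0.003,"ty": 0,"tz": -0.013,"turn": 0},
    {"tx": 0.007,"ty": 0,"tz": -0.025,"turn": 0},
    {"tx": 0.0125,"ty": 0,"tz": -0.037,"turn": 0},
    {"tx": 0.019,"ty": 0,"tz": -0.048,"turn": 0},
    {"tx": 0.026,"ty": 0,"tz": -0.059,"turn": 0},
    {"tx": 0.034,"ty": 0,"tz": -0.069,"turn": 0},
    {"tx": 0.043,"ty": 0,"tz": -0.078,"turn": 0},
    {"tx": 0.053,"ty": 0,"tz": -0.087,"turn": 0},
    {"tx": 0.063,"ty": 0,"tz": -0.094,"turn": 0},
    {"tx": 0.063,"ty": 0,"tz": -0.094,"turn": 0}
  ]
}}

```text
time_s: 5.48
tool_pos: [0.5548, -0.3129, 0.1089]
tcp_rot: [3.14, -0.001, 0.938]
wrist_force: [-2.2, -1.0, 1.7]
grip_width: 0.034
gripper_force: 7.0
```

```bash
python3 - <<'E'
from h import *
go()
c=cap('scene');cv2.imwrite('pics/s2.png',cv2.resize(c['color'][60:260,140:440,::-1],None,fx=2.5,fy=2.5))
E
```

```text
t 5.4833 p [ 0.5548 -0.3129  0.1089] rpy [ 1.799e+02 -6.000e-02  5.377e+01] F [-2.2 -1.   1.7] g 0.034 7.007326707243919 q [-0.05  0.63  0.67  1.78 -0.48  0.9   0.2 ]
```

View pics/s2.png

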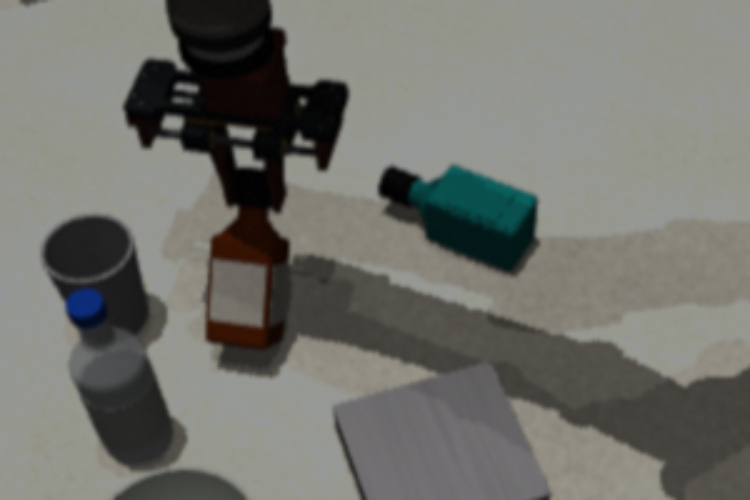

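Partway through the tilt, the cap is held at (250,190) in the crop and the bottle is pivoting on its lower edge at (245,345), clear of its neighbours. I continue the arc.

{"op": "jog_arm", "data": {
  "increments": [
    {"tx": 0.011,"ty": 0,"tz": -0.0065,"turn": 0},
    {"tx": 0.0225,"ty": 0,"tz": -0.012,"turn": 0},
    {"tx": 0.0345,"ty": 0,"tz": -0.0165,"turn": 0},
    {"tx": 0.047,"ty": 0,"tz": -0.0205,"turn": 0},
    {"tx": 0.059,"ty": 0,"tz": -0.023,"turn": 0},
    {"tx": 0.072,"ty": 0,"tz": -0.0245,"turn": 0},
    {"tx": 0.085,"ty": 0,"tz": -0.025,"turn": 0},
    {"tx": 0.097,"ty": 0,"tz": -0.0245,"turn": 0},
    {"tx": 0.11,"ty": 0,"tz": -0.024,"turn": 0},
    {"tx": 0.11,"ty": 0,"tz": -0.024,"turn": 0},
    {"tx": 0.11,"ty": 0,"tz": -0.024,"turn": 0}
  ]
}}

```text
time_s: 6.45
tool_pos: [0.6181, -0.2252, 0.1306]
tcp_rot: [-3.141, 0.0, 0.937]
wrist_force: [-0.4, 0.3, -1.7]
grip_width: 0.0342
gripper_force: 7.0
```

```bash
python3 - <<'E'
from h import *
go((.504,-.035,.25,53.5))
c=cap('scene');cv2.imwrite('pics/s3.png',cv2.resize(c['color'][60:260,140:440,::-1],None,fx=2.5,fy=2.5))
E
```

```text
t 6.45 p [ 0.6181 -0.2252  0.1306] rpy [-1.7996e+02  2.0000e-02  5.3670e+01] F [-0.4  0.3 -1.7] g 0.0342 6.9998616725206375 q [-0.21  0.63  0.68  1.71 -0.47  0.97  0.02]
(0.504, -0.035, 0.25, 53.5) [ 0.0856 -0.2046 -0.1194] turn 0.2
```

View pics/s3.png

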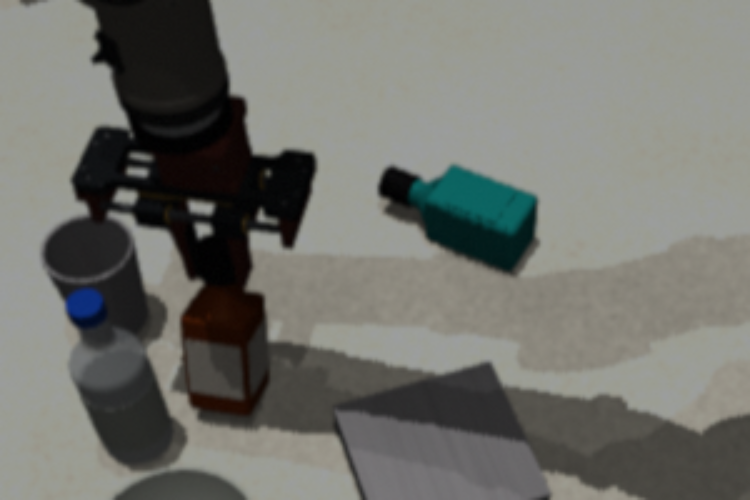

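The bottle looks upright in the crop, with its body at (225,360) and its base near (220,405). Next I lift it, move over the scale and turn to line up with the station.

{"op": "jog_arm", "data": {
  "increments": [
    {"tx": 0,"ty": 0,"tz": -0.005,"turn": 0},
    {"tx": 0,"ty": 0,"tz": -0.015,"turn": 0},
    {"tx": 0,"ty": 0,"tz": -0.03,"turn": 0},
    {"tx": 0.0,"ty": -0.003,"tz": -0.048,"turn": 0},
    {"tx": 0.004,"ty": -0.01,"tz": -0.065,"turn": -2},
    {"tx": 0.01,"ty": -0.024,"tz": -0.078,"turn": -5},
    {"tx": 0.018,"ty": -0.043,"tz": -0.085,"turn": -8},
    {"tx": 0.027,"ty": -0.065,"tz": -0.085,"turn": -12},
    {"tx": 0.037,"ty": -0.088,"tz": -0.085,"turn": -16},
    {"tx": 0.047,"ty": -0.111,"tz": -0.085,"turn": -20},
    {"tx": 0.056,"ty": -0.134,"tz": -0.085,"turn": -24},
    {"tx": 0.065,"ty": -0.156,"tz": -0.085,"turn": -28},
    {"tx": 0.073,"ty": -0.175,"tz": -0.085,"turn": -31},
    {"tx": 0.079,"ty": -0.19,"tz": -0.085,"turn": -33},
    {"tx": 0.083,"ty": -0.199,"tz": -0.085,"turn": -33.7},
    {"tx": 0.0856,"ty": -0.2045,"tz": -0.085,"turn": -33.7},
    {"tx": 0.0856,"ty": -0.2045,"tz": -0.085,"turn": -33.7},
    {"tx": 0.0856,"ty": -0.2045,"tz": -0.085,"turn": -33.7}
  ],
  "squeeze": 10
}}

```text
time_s: 8.0
tool_pos: [0.5046, -0.0367, 0.2166]
tcp_rot: [3.141, 0.0, 1.521]
wrist_force: [0.7, 0.0, -2.6]
grip_width: 0.0337
gripper_force: 10.0
```

```bash
cat > tilt.py <<'E'
from h import *
def tilt(n='scene',ctr=None,f=None):
    c=cap(n,f);P=cloud(c);hsv=cv2.cvtColor(c['color'],cv2.COLOR_RGB2HSV)
    o=manip.get_obs();t=o['tool_pos'] if ctr is None else np.array(ctr)
    d=np.hypot(P[...,0]-t[0],P[...,1]-t[1])
    m=(d<.075)&(P[...,2]<t[2]-.02)&(P[...,2]>.02)&(hsv[...,0]<22)&(hsv[...,1]>110)
    m|=(d<.05)&(P[...,2]<t[2]-.025)&(P[...,2]>.055)
    q=P[m];print(n,m.sum(),'z',np.percentile(q[:,2],[1,99]),'xy extents rel',np.round(np.percentile(q[:,:2]-t[:2],[2,98],axis=0),3).tolist())
    # side faces: fit planes by k-split on normals via depth gradient
    gx=np.gradient(P,axis=1);gy=np.gradient(P,axis=0);N=np.cross(gx,gy);N/=np.linalg.norm(N,axis=-1,keepdims=True)+1e-12
    k=m&(abs(N[...,2])<.5);az=np.degrees(np.arctan2(N[...,1],N[...,0]))[k];Q=P[k]
    az=az%180;h,e=np.histogram(az,36);
    for a in sorted(set([e[h.argmax()]+2.5])):
      for b in (a,(a+90)%180):
        s=abs((az-b+90)%180-90)<20
        if s.sum()<60: continue
        r=Q[s];ce=np.median(r,0)
        for _ in range(3):
            u,_s,vt=np.linalg.svd(r-r.mean(0),full_matrices=False);n_=vt[2];r=r[abs((r-r.mean(0))@n_)<.003]
        print('face n',np.round(n_,3),'pts',len(r),'lean deg',round(float(np.degrees(np.arcsin(n_[2]))),1),'centre',np.round(r.mean(0),3))
E
python3 - <<'E'
from tilt import *
go((.504,-.035,.17,87.4))
tilt('scene');tilt('top')
E
```

```text
t 8.0 p [ 0.5046 -0.0367  0.2166] rpy [1.7994e+02 1.0000e-02 8.7180e+01] F [ 0.7  0.  -2.6] g 0.0337 9.999709725379944 q [-0.59  0.23  0.64  1.99 -0.16  0.97  0.07]
(0.504, -0.035, 0.17, 87.4) [ 0.0017 -0.0006  0.0466] turn -0.2
scene 864 z [0.10606137 0.19622937] xy extents rel [[-0.022, -0.01], [0.034, 0.069]]
face n [ 0.996 -0.09   0.011] pts 110 lean deg 0.6 centre [ 0.538 -0.012  0.144]
face n [0.079 0.943 0.324] pts 174 lean deg 18.9 centre [0.51  0.017 0.156]
top 45 z [0.11649031 0.14732598] xy extents rel [[-0.025, 0.061], [0.025, 0.071]]
```

The bottle still leans about 19° in the fingers, with its base toward +y (tool +x). I'll touch its lower edge down on the plate with a light grip and finish the rotation by pivoting about that edge.

{"op": "jog_arm", "data": {
  "increments": [
    {"tx": -0.006,"ty": 0,"tz": 0.004,"turn": 0},
    {"tx": -0.018,"ty": 0,"tz": 0.013,"turn": 0},
    {"tx": -0.031,"ty": 0,"tz": 0.024,"turn": 0},
    {"tx": -0.041,"ty": 0,"tz": 0.034,"turn": 0},
    {"tx": -0.046,"ty": 0,"tz": 0.041,"turn": 0},
    {"tx": -0.046,"ty": 0,"tz": 0.045,"turn": 0},
    {"tx": -0.046,"ty": 0,"tz": 0.046,"turn": 0},
    {"tx": -0.046,"ty": 0,"tz": 0.046,"turn": 0}
  ]
}}

```text
time_s: 8.77
tool_pos: [0.502, -0.0819, 0.1703]
tcp_rot: [-3.141, 0.0, 1.523]
wrist_force: [-1.7, -0.3, -1.1]
grip_width: 0.0336
gripper_force: 10.0
```

{"op": "jog_arm", "data": {
  "increments": [
    {"tx": 0,"ty": 0,"tz": 0,"turn": 0},
    {"tx": 0,"ty": 0,"tz": 0.001,"turn": 0},
    {"tx": 0,"ty": 0,"tz": 0.002,"turn": 0},
    {"tx": 0,"ty": 0,"tz": 0.003,"turn": 0},
    {"tx": 0,"ty": 0,"tz": 0.004,"turn": 0},
    {"tx": 0,"ty": 0,"tz": 0.004,"turn": 0}
  ],
  "squeeze": 4
}}

```text
time_s: 9.27
tool_pos: [0.5027, -0.0815, 0.167]
tcp_rot: [3.14, -0.001, 1.524]
wrist_force: [-1.9, -0.4, 5.9]
grip_width: 0.0342
gripper_force: 4.0
```

```bash
python3 - <<'E'
from tilt import *
go((.504,-.035,.164,87.4))
tilt('scene')
E
```

```text
t 9.2667 p [ 0.5027 -0.0815  0.167 ] rpy [ 1.799e+02 -3.000e-02  8.731e+01] F [-1.9 -0.4  5.9] g 0.0342 4.000228196382523 q [-0.48  0.31  0.63  2.04 -0.24  0.86  0.23]
(0.504, -0.035, 0.164, 87.4) [ 0.0465 -0.0009  0.003 ] turn -0.1
scene 710 z [0.05989819 0.14659213] xy extents rel [[-0.023, -0.011], [0.034, 0.067]]
face n [ 0.999 -0.041  0.022] pts 68 lean deg 1.2 centre [ 0.535 -0.059  0.088]
face n [0.074 0.95  0.303] pts 190 lean deg 17.6 centre [ 0.508 -0.031  0.111]
```

{"op": "jog_arm", "data": {
  "increments": [
    {"tx": 0.003,"ty": 0,"tz": 0,"turn": 0},
    {"tx": 0.007,"ty": 0,"tz": -0.0005,"turn": 0},
    {"tx": 0.011,"ty": 0,"tz": -0.0005,"turn": 0},
    {"tx": 0.015,"ty": 0,"tz": -0.0005,"turn": 0},
    {"tx": 0.02,"ty": 0,"tz": -0.0005,"turn": 0},
    {"tx": 0.025,"ty": 0,"tz": 0,"turn": 0},
    {"tx": 0.03,"ty": 0,"tz": 0,"turn": 0},
    {"tx": 0.034,"ty": 0,"tz": 0.001,"turn": 0},
    {"tx": 0.038,"ty": 0,"tz": 0.0015,"turn": 0},
    {"tx": 0.042,"ty": 0,"tz": 0.002,"turn": 0},
    {"tx": 0.0455,"ty": 0,"tz": 0.0025,"turn": 0},
    {"tx": 0.0475,"ty": 0,"tz": 0.003,"turn": 0},
    {"tx": 0.0475,"ty": 0,"tz": 0.003,"turn": 0}
  ]
}}

```text
time_s: 10.4
tool_pos: [0.5043, -0.0343, 0.1633]
tcp_rot: [3.141, 0.0, 1.523]
wrist_force: [-0.7, -2.0, 3.3]
grip_width: 0.0339
gripper_force: 4.0
```

```bash
python3 - <<'E'
from tilt import *
go((.504,-.035,.164,87.4))
tilt('scene')
E
```

```text
t 10.4 p [ 0.5043 -0.0343  0.1633] rpy [1.7999e+02 1.0000e-02 8.7280e+01] F [-0.7 -2.   3.3] g 0.0339 4.000052064657211 q [-0.56  0.31  0.61  2.05 -0.23  0.85  0.13]
(0.504, -0.035, 0.164, 87.4) [-0.0007 -0.0002 -0.0007] turn -0.1
scene 1055 z [0.0500359  0.14288834] xy extents rel [[-0.024, -0.029], [0.033, 0.028]]
face n [ 0.092  0.996 -0.003] pts 401 lean deg -0.2 centre [ 0.509 -0.01   0.094]
face n [0.985 0.12  0.127] pts 64 lean deg 7.3 centre [ 0.536 -0.044  0.098]
```

The lean is now about 0°. I release it with a partial opening and wait.

{"op": "jog_arm", "data": {
  "increments": [
    {"tx": 0,"ty": 0,"tz": 0,"turn": 0},
    {"tx": 0,"ty": 0,"tz": 0,"turn": 0},
    {"tx": 0,"ty": 0,"tz": 0,"turn": 0},
    {"tx": 0,"ty": 0,"tz": 0,"turn": 0},
    {"tx": 0,"ty": 0,"tz": 0,"turn": 0},
    {"tx": 0,"ty": 0,"tz": 0,"turn": 0},
    {"tx": 0,"ty": 0,"tz": 0,"turn": 0},
    {"tx": 0,"ty": 0,"tz": 0,"turn": 0},
    {"tx": 0,"ty": 0,"tz": 0,"turn": 0},
    {"tx": 0,"ty": 0,"tz": 0,"turn": 0}
  ],
  "hand": 0.06
}}

```text
time_s: 11.28
tool_pos: [0.5041, -0.0344, 0.1631]
tcp_rot: [-3.142, 0.0, 1.523]
wrist_force: [0.3, 0.0, -0.4]
grip_width: 0.0601
gripper_force: 0.0
```

```bash
python3 - <<'E'
from tilt import *
go()
tilt('scene'); tilt('top')
c=cap('wrist','w2.png')
E
```

```text
t 11.2833 p [ 0.5041 -0.0344  0.1631] rpy [-180.      0.     87.26] F [ 0.3  0.  -0.4] g 0.0601 0.0 q [-0.56  0.31  0.61  2.05 -0.23  0.85  0.13]
scene 1031 z [0.04977918 0.14277233] xy extents rel [[-0.025, -0.028], [0.034, 0.027]]
face n [-0.085 -0.996 -0.008] pts 407 lean deg -0.4 centre [ 0.509 -0.01   0.095]
face n [ 0.992 -0.12   0.028] pts 29 lean deg 1.6 centre [ 0.537 -0.038  0.091]Traceback (most recent call last):
  File "<stdin>", line 3, in <module>
  File "tilt.py", line 8, in tilt
    q=P[m];print(n,m.sum(),'z',np.percentile(q[:,2],[1,99]),'xy extents rel',np.round(np.percentile(q[:,:2]-t[:2],[2,98],axis=0),3).tolist())
                               ~~~~~~~~~~~~~^^^^^^^^^^^^^^^
    return _quantile_unchecked(
        a, q, axis, out, overwrite_input, method, keepdims, weights)
    return _ureduce(a,
                    func=_quantile_ureduce_func,
    ...<5 lines>...
                    overwrite_input=overwrite_input,
                    method=method)
    r = func(a, **kwargs)
    result = _quantile(arr,
                       quantiles=q,
    ...<2 lines>...
                       out=out,
                       weights=wgt)
    slices_having_nans = np.isnan(arr[-1, ...])
                                  ~~~^^^^^^^^^
IndexError: index -1 is out of bounds for axis 0 with size 0
```

Step 1 looks met: upright, force zero, within 5 mm of the plate's middle. The wrist picture was not taken because the script failed earlier on an empty mask. I regrip.

{"op": "jog_arm", "data": {
  "increments": [
    {"tx": 0,"ty": 0,"tz": 0,"turn": 0},
    {"tx": 0,"ty": 0,"tz": 0,"turn": 0},
    {"tx": 0,"ty": 0,"tz": 0,"turn": 0},
    {"tx": 0,"ty": 0,"tz": 0,"turn": 0},
    {"tx": 0,"ty": 0,"tz": 0,"turn": 0},
    {"tx": 0,"ty": 0,"tz": 0,"turn": 0},
    {"tx": 0,"ty": 0,"tz": -0.005,"turn": 0},
    {"tx": 0,"ty": 0,"tz": -0.018,"turn": 0},
    {"tx": 0,"ty": 0,"tz": -0.035,"turn": 0},
    {"tx": 0,"ty": 0,"tz": -0.055,"turn": 0},
    {"tx": 0,"ty": 0,"tz": -0.073,"turn": 0},
    {"tx": 0,"ty": 0,"tz": -0.085,"turn": 0},
    {"tx": 0,"ty": 0,"tz": -0.088,"turn": 0},
    {"tx": 0,"ty": 0,"tz": -0.088,"turn": 0}
  ],
  "hand": 0.02,
  "squeeze": 20
}}

```text
time_s: 12.55
tool_pos: [0.5044, -0.0343, 0.2517]
tcp_rot: [3.14, -0.001, 1.523]
wrist_force: [0.4, 0.5, -3.0]
grip_width: 0.0339
gripper_force: 20.0
```

```bash
python3 - <<'E'
from tilt import *
go((.397,.2937,.25,87.4),(.397,.2937,.1303,87.4))
tilt('scene')
E
```

```text
t 12.55 p [ 0.5044 -0.0343  0.2517] rpy [ 1.7993e+02 -4.0000e-02  8.7270e+01] F [ 0.4  0.5 -3. ] g 0.0339 19.999680519104004 q [-0.62  0.18  0.66  1.95 -0.13  1.05  0.04]
(0.397, 0.2937, 0.25, 87.4) [ 0.3226 -0.1229  0.0017] turn -0.1
(0.397, 0.2937, 0.1303, 87.4) [ 0.3226 -0.1229  0.1214] turn -0.1
scene 1363 z [0.13380452 0.23043558] xy extents rel [[-0.023, -0.03], [0.034, 0.026]]
face n [-0.088 -0.996 -0.003] pts 511 lean deg -0.2 centre [ 0.509 -0.01   0.182]
face n [ 0.998 -0.067  0.012] pts 204 lean deg 0.7 centre [ 0.536 -0.04   0.181]
```

{"op": "jog_arm", "data": {
  "increments": [
    {"tx": 0.006,"ty": -0.002,"tz": 0,"turn": 0},
    {"tx": 0.02,"ty": -0.008,"tz": 0,"turn": 0},
    {"tx": 0.042,"ty": -0.016,"tz": 0,"turn": 0},
    {"tx": 0.068,"ty": -0.026,"tz": 0,"turn": 0},
    {"tx": 0.097,"ty": -0.037,"tz": 0,"turn": 0},
    {"tx": 0.128,"ty": -0.049,"tz": 0,"turn": 0},
    {"tx": 0.16,"ty": -0.061,"tz": 0,"turn": 0},
    {"tx": 0.192,"ty": -0.073,"tz": 0,"turn": 0},
    {"tx": 0.223,"ty": -0.085,"tz": 0,"turn": 0},
    {"tx": 0.252,"ty": -0.096,"tz": 0,"turn": 0},
    {"tx": 0.278,"ty": -0.106,"tz": 0,"turn": 0},
    {"tx": 0.3,"ty": -0.114,"tz": 0,"turn": 0},
    {"tx": 0.315,"ty": -0.12,"tz": 0,"turn": 0},
    {"tx": 0.3225,"ty": -0.123,"tz": 0,"turn": 0},
    {"tx": 0.3225,"ty": -0.123,"tz": 0,"turn": 0},
    {"tx": 0.3225,"ty": -0.123,"tz": 0,"turn": 0},
    {"tx": 0.3225,"ty": -0.123,"tz": 0,"turn": 0}
  ]
}}

```text
time_s: 14.02
tool_pos: [0.397, 0.292, 0.2508]
tcp_rot: [-3.141, 0.001, 1.521]
wrist_force: [-0.1, -1.0, -2.9]
grip_width: 0.0338
gripper_force: 20.0
```

```bash
python3 - <<'E'
from tilt import *
go((.397,.2937,.1323,87.4))
tilt('scene')
c=cap('scene','s4.png')
E
```

```text
t 14.0167 p [0.397  0.292  0.2508] rpy [-1.7998e+02  6.0000e-02  8.7160e+01] F [-0.1 -1.  -2.9] g 0.0338 19.999575912952423 q [-1.11  0.14  0.39  1.97 -0.06  1.04 -0.74]
(0.397, 0.2937, 0.1323, 87.4) [ 1.700e-03 -1.000e-04  1.185e-01] turn -0.2
scene 1500 z [0.05583107 0.23057437] xy extents rel [[-0.044, -0.032], [0.034, 0.026]]
face n [ 0.999 -0.041 -0.031] pts 133 lean deg -1.8 centre [0.428 0.282 0.181]
face n [-0.102 -0.995 -0.009] pts 411 lean deg -0.5 centre [0.404 0.315 0.186]
```

View pics/s4.png

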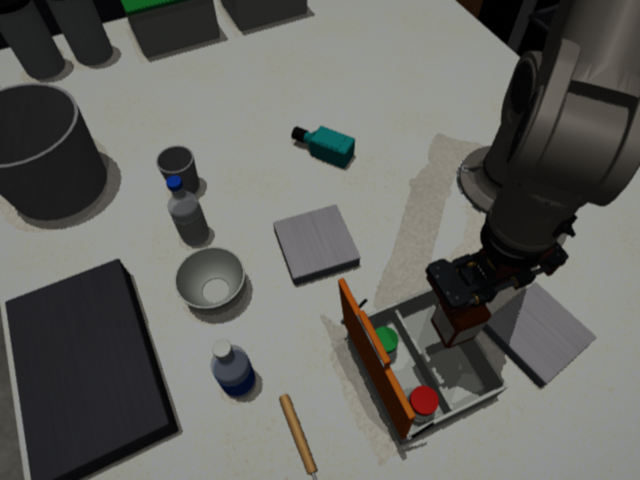

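The bottle at (460,325) hangs above the front bay, clear of the divider. I lower it now.

{"op": "jog_arm", "data": {
  "increments": [
    {"tx": 0.001,"ty": 0,"tz": 0.005,"turn": 0},
    {"tx": 0.0015,"ty": 0,"tz": 0.018,"turn": 0},
    {"tx": 0.0015,"ty": 0,"tz": 0.036,"turn": 0},
    {"tx": 0.0015,"ty": 0,"tz": 0.056,"turn": 0},
    {"tx": 0.0015,"ty": 0,"tz": 0.076,"turn": 0},
    {"tx": 0.0015,"ty": 0,"tz": 0.092,"turn": 0},
    {"tx": 0.0015,"ty": 0,"tz": 0.103,"turn": 0},
    {"tx": 0.0015,"ty": 0,"tz": 0.11,"turn": 0},
    {"tx": 0.0015,"ty": 0,"tz": 0.114,"turn": 0},
    {"tx": 0.0015,"ty": 0,"tz": 0.116,"turn": 0},
    {"tx": 0.0015,"ty": 0,"tz": 0.116,"turn": 0},
    {"tx": 0.0015,"ty": 0,"tz": 0.116,"turn": 0}
  ]
}}

```text
time_s: 15.12
tool_pos: [0.3971, 0.2953, 0.1357]
tcp_rot: [3.141, -0.001, 1.523]
wrist_force: [-1.0, -0.6, -2.9]
grip_width: 0.0335
gripper_force: 20.0
```

{"op": "jog_arm", "data": {
  "increments": [
    {"tx": 0,"ty": 0,"tz": 0.001,"turn": 0},
    {"tx": 0,"ty": 0,"tz": 0.002,"turn": 0},
    {"tx": 0,"ty": 0,"tz": 0.003,"turn": 0},
    {"tx": 0,"ty": 0,"tz": 0.0035,"turn": 0},
    {"tx": 0,"ty": 0,"tz": 0.0035,"turn": 0},
    {"tx": 0,"ty": 0,"tz": 0.0035,"turn": 0}
  ],
  "squeeze": 8
}}

```text
time_s: 15.62
tool_pos: [0.3967, 0.2951, 0.1317]
tcp_rot: [-3.142, -0.0, 1.523]
wrist_force: [-1.2, -1.4, -2.7]
grip_width: 0.0339
gripper_force: 8.0
```

{"op": "jog_arm", "data": {
  "increments": [
    {"tx": 0,"ty": 0,"tz": 0.001,"turn": 0},
    {"tx": 0,"ty": 0,"tz": 0.002,"turn": 0},
    {"tx": 0,"ty": 0,"tz": 0.002,"turn": 0},
    {"tx": 0,"ty": 0,"tz": 0.002,"turn": 0}
  ],
  "squeeze": 5
}}

```text
time_s: 15.95
tool_pos: [0.3967, 0.295, 0.1295]
tcp_rot: [-3.141, 0.0, 1.523]
wrist_force: [-0.2, 0.5, -3.4]
grip_width: 0.0339
gripper_force: 5.0
```

{"op": "jog_arm", "data": {
  "increments": [
    {"tx": 0,"ty": 0,"tz": 0.0005,"turn": 0},
    {"tx": 0,"ty": 0,"tz": 0.001,"turn": 0},
    {"tx": 0,"ty": 0,"tz": 0.0015,"turn": 0},
    {"tx": 0,"ty": 0,"tz": 0.002,"turn": 0},
    {"tx": 0,"ty": 0,"tz": 0.002,"turn": 0}
  ]
}}

```text
time_s: 16.37
tool_pos: [0.397, 0.2956, 0.1286]
tcp_rot: [3.141, -0.001, 1.523]
wrist_force: [-2.5, -1.0, 6.5]
grip_width: 0.0339
gripper_force: 5.0
```

```bash
python3 - <<'E'
from tilt import *
go()
tilt('scene')
E
```

```text
t 16.3667 p [0.397  0.2956 0.1286] rpy [ 1.7999e+02 -7.0000e-02  8.7260e+01] F [-2.5 -1.   6.5] g 0.0339 5.000131577253342 q [-1.06  0.31  0.35  2.09 -0.16  0.76 -0.66]
scene 685 z [0.02195713 0.10803481] xy extents rel [[-0.047, -0.025], [0.048, 0.026]]
face n [-0.086 -0.996 -0.032] pts 191 lean deg -1.8 centre [0.402 0.319 0.082]
face n [ 0.132  0.927 -0.35 ] pts 37 lean deg -20.5 centre [0.412 0.302 0.076]
```

Contact at 6.5 N, so the bottle is on the bay floor. I release it, then rise straight up.

{"op": "jog_arm", "data": {
  "increments": [
    {"tx": 0,"ty": 0,"tz": 0,"turn": 0},
    {"tx": 0,"ty": 0,"tz": 0,"turn": 0},
    {"tx": 0,"ty": 0,"tz": 0,"turn": 0},
    {"tx": 0,"ty": 0,"tz": 0,"turn": 0},
    {"tx": 0,"ty": 0,"tz": 0,"turn": 0},
    {"tx": 0,"ty": 0,"tz": 0,"turn": 0},
    {"tx": 0,"ty": 0,"tz": 0,"turn": 0},
    {"tx": 0,"ty": 0,"tz": 0,"turn": 0},
    {"tx": 0,"ty": 0,"tz": 0,"turn": 0}
  ],
  "hand": 0.06
}}

```text
time_s: 17.17
tool_pos: [0.3968, 0.2951, 0.1276]
tcp_rot: [-3.142, 0.0, 1.523]
wrist_force: [0.1, 0.9, -0.4]
grip_width: 0.0599
gripper_force: 0.0
```

{"op": "jog_arm", "data": {
  "increments": [
    {"tx": 0,"ty": 0,"tz": -0.01,"turn": 0},
    {"tx": 0,"ty": 0,"tz": -0.035,"turn": 0},
    {"tx": 0,"ty": 0,"tz": -0.07,"turn": 0},
    {"tx": 0,"ty": 0,"tz": -0.11,"turn": 0},
    {"tx": 0,"ty": 0,"tz": -0.15,"turn": 0},
    {"tx": 0,"ty": 0,"tz": -0.19,"turn": 0},
    {"tx": 0,"ty": 0,"tz": -0.22,"turn": 0},
    {"tx": 0,"ty": 0,"tz": -0.235,"turn": 0},
    {"tx": 0,"ty": 0,"tz": -0.24,"turn": 0},
    {"tx": 0,"ty": 0,"tz": -0.24,"turn": 0}
  ]
}}

```text
time_s: 18.0
tool_pos: [0.3971, 0.2952, 0.3691]
tcp_rot: [3.14, -0.002, 1.523]
wrist_force: [-0.1, -0.2, 0.7]
grip_width: 0.0603
gripper_force: 0.0
```

```bash
python3 - <<'E'
from tilt import *
tilt('scene',(.397,.294,.13)); cap('scene','s5.png')
# tab of the cover
a=np.radians(-2.6);R=np.array([[np.cos(a),-np.sin(a)],[np.sin(a),np.cos(a)]])
for n in ('scene','top'):
    c=cap(n);P=cloud(c);hsv=cv2.cvtColor(c['color'],cv2.COLOR_RGB2HSV);q=(P[...,:2]-[.4455,.2915])@R
    m=(q[...,0]>0)&(q[...,0]<.25)&(abs(q[...,1])<.13)&(P[...,2]>.1)&(P[...,2]<.32)&(hsv[...,0]<20)&(hsv[...,1]>150)
    z=P[...,2]
    for z0 in (.12,.16,.2,.24,.27,.285):
        k=m&(abs(z-z0)<.008); 
        if k.sum()>5: print(n,z0,k.sum(),np.round(np.percentile(q[k][:,0],[5,50,95]),4))
    print('zmax',np.percentile(z[m],99.5))
go((.60,.285,.37,87.4))
E
```

```text
scene 1087 z [0.02292418 0.10977748] xy extents rel [[-0.047, -0.033], [0.045, 0.026]]
face n [-0.235 -0.964 -0.128] pts 43 lean deg -7.3 centre [0.407 0.292 0.077]
face n [-0.136 -0.91  -0.392] pts 43 lean deg -23.1 centre [0.401 0.318 0.077]
scene 0.12 141 [0.1126 0.1137 0.1146]
scene 0.16 167 [0.117  0.1178 0.1187]
scene 0.2 197 [0.1209 0.1218 0.1226]
scene 0.24 230 [0.1248 0.1258 0.1267]
scene 0.27 738 [0.1198 0.1246 0.1285]
scene 0.285 16 [0.1231 0.1268 0.1294]
zmax 0.298241409852205
top 0.12 212 [0.1017 0.1027 0.1039]
top 0.16 248 [0.1056 0.1068 0.108 ]
top 0.2 271 [0.1097 0.1108 0.1119]
top 0.24 303 [0.1138 0.1148 0.116 ]
top 0.27 628 [0.117  0.1196 0.1258]
top 0.285 137 [0.1183 0.1194 0.1222]
zmax 0.29951355214694525
t 18.2 p [0.3961 0.2945 0.3661] rpy [-1.799e+02  1.400e-01  8.726e+01] F [-0.3  0.6 -0.4] g 0.06 0.0 q [-1.14  0.05  0.39  1.8  -0.02  1.3  -0.79]
(0.6, 0.285, 0.37, 87.4) [ 2.000e-04  2.041e-01 -3.900e-03] turn -0.1
```

View pics/s5.png

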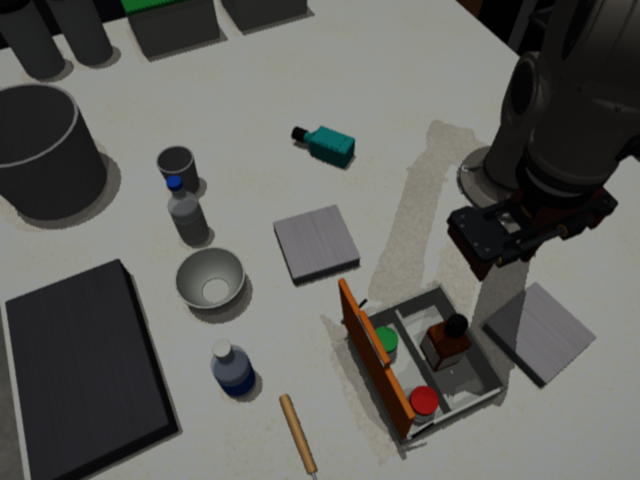

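The bottle stands upright at (447,345) in the front bay. The cover is still back, with its free edge near (365,325), at about 1.67 rad. I close the fingers and go over and behind the tab.

{"op": "jog_arm", "data": {
  "increments": [
    {"tx": 0,"ty": 0.02,"tz": -0.005,"turn": 0},
    {"tx": 0,"ty": 0.05,"tz": -0.005,"turn": 0},
    {"tx": 0,"ty": 0.09,"tz": -0.005,"turn": 0},
    {"tx": 0,"ty": 0.13,"tz": -0.005,"turn": 0},
    {"tx": 0,"ty": 0.17,"tz": -0.005,"turn": 0},
    {"tx": 0,"ty": 0.205,"tz": -0.005,"turn": 0},
    {"tx": 0,"ty": 0.22,"tz": -0.005,"turn": 0},
    {"tx": 0,"ty": 0.222,"tz": -0.005,"turn": 0},
    {"tx": 0,"ty": 0.222,"tz": -0.005,"turn": 0},
    {"tx": 0,"ty": 0.222,"tz": -0.005,"turn": 0},
    {"tx": 0,"ty": 0.222,"tz": -0.005,"turn": 0}
  ],
  "hand": 0.0
}}

```text
time_s: 19.12
tool_pos: [0.6172, 0.2851, 0.3726]
tcp_rot: [-3.141, -0.001, 1.524]
wrist_force: [0.4, 0.8, -0.2]
grip_width: 0.0003
gripper_force: 0.0
```

```bash
cat > cov.py <<'E'
from tilt import *
a=np.radians(-2.6);R2=np.array([[np.cos(a),-np.sin(a)],[np.sin(a),np.cos(a)]])
def ang():
    for n in ('scene','top'):
        c=cap(n);P=cloud(c);hsv=cv2.cvtColor(c['color'],cv2.COLOR_RGB2HSV);q=(P[...,:2]-[.4455,.2915])@R2;z=P[...,2]
        m=(q[...,0]>-.05)&(q[...,0]<.25)&(abs(q[...,1])<.13)&(z>.1)&(z<.26)&(hsv[...,0]<20)&(hsv[...,1]>150)
        m=cv2.erode(m.astype(np.uint8),np.ones((3,3)))>0
        x,y=z[m],q[m][:,0]
        for _ in range(3):
            s=np.polyfit(x,y,1);k=abs(y-np.polyval(s,x))<.004;x,y=x[k],y[k]
        print(n,len(x),'cover',round(np.pi/2+np.arctan(s[0]),3))
    p=manip.get_obs()['tool_pos'];print('tcp station',np.round((p[:2]-[.4455,.2915])@R2,4),p[2])
if __name__=='__main__': ang();go()
E
python3 cov.py
```

```text
scene 70 cover 1.742
top 362 cover 1.683
tcp station [0.172  0.0014] 0.3731133222307302
t 19.2167 p [0.6174 0.2851 0.3731] rpy [-1.7999e+02 -6.0000e-02  8.7350e+01] F [ 0.3 -0.1  1.5] g 0.0002 0.0 q [-0.86  0.43  0.5   1.36 -0.2   1.4  -0.41]
```

{"op": "jog_arm", "data": {
  "increments": [
    {"tx": 0,"ty": 0,"tz": 0.02,"turn": 0},
    {"tx": 0,"ty": 0,"tz": 0.05,"turn": 0},
    {"tx": 0,"ty": 0,"tz": 0.085,"turn": 0},
    {"tx": 0,"ty": 0,"tz": 0.115,"turn": 0},
    {"tx": 0,"ty": 0,"tz": 0.13,"turn": 0},
    {"tx": 0,"ty": 0,"tz": 0.133,"turn": 0},
    {"tx": 0,"ty": 0,"tz": 0.133,"turn": 0},
    {"tx": 0,"ty": 0,"tz": 0.133,"turn": 0},
    {"tx": 0,"ty": -0.008,"tz": 0.133,"turn": 0},
    {"tx": 0,"ty": -0.016,"tz": 0.133,"turn": 0},
    {"tx": 0,"ty": -0.024,"tz": 0.133,"turn": 0},
    {"tx": 0,"ty": -0.03,"tz": 0.133,"turn": 0},
    {"tx": 0,"ty": -0.036,"tz": 0.133,"turn": 0},
    {"tx": 0,"ty": -0.042,"tz": 0.133,"turn": 0}
  ]
}}

```text
time_s: 20.38
tool_pos: [0.5769, 0.2867, 0.2408]
tcp_rot: [3.139, -0.001, 1.523]
wrist_force: [3.2, 0.0, 2.6]
grip_width: 0.0004
gripper_force: 1.4
```

{"op": "jog_arm", "data": {
  "increments": [
    {"tx": 0,"ty": -0.006,"tz": 0,"turn": 0},
    {"tx": 0,"ty": -0.012,"tz": 0,"turn": 0},
    {"tx": 0,"ty": -0.018,"tz": 0,"turn": 0},
    {"tx": 0,"ty": -0.024,"tz": 0,"turn": 0},
    {"tx": 0,"ty": -0.03,"tz": 0,"turn": 0},
    {"tx": 0,"ty": -0.036,"tz": 0,"turn": 0},
    {"tx": 0,"ty": -0.042,"tz": 0,"turn": 0},
    {"tx": 0,"ty": -0.048,"tz": 0,"turn": 0},
    {"tx": 0,"ty": -0.054,"tz": 0,"turn": 0},
    {"tx": 0,"ty": -0.06,"tz": 0,"turn": 0},
    {"tx": 0,"ty": -0.065,"tz": 0,"turn": 0},
    {"tx": 0,"ty": -0.068,"tz": 0,"turn": 0},
    {"tx": 0,"ty": -0.068,"tz": 0,"turn": 0},
    {"tx": 0,"ty": -0.068,"tz": 0,"turn": 0}
  ]
}}

```text
time_s: 21.55
tool_pos: [0.5079, 0.29, 0.2396]
tcp_rot: [-3.14, -0.0, 1.524]
wrist_force: [-1.1, 0.7, -0.1]
grip_width: 0.0008
gripper_force: 0.0
```

```bash
python3 cov.py
```

```text
scene 2189 cover 1.252
top 108 cover 1.263
tcp station [0.0627 0.0013] 0.23958343503066865
t 21.65 p [0.5082 0.2899 0.2396] rpy [-179.95   -0.     87.28] F [0.9 0.7 0. ] g 0.0008 0.0 q [-1.    0.33  0.47  1.78 -0.17  1.07 -0.51]
```

{"op": "jog_arm", "data": {
  "increments": [
    {"tx": 0,"ty": -0.005,"tz": 0,"turn": 0},
    {"tx": 0,"ty": -0.01,"tz": 0,"turn": 0},
    {"tx": 0,"ty": -0.015,"tz": 0,"turn": 0},
    {"tx": 0,"ty": -0.02,"tz": 0,"turn": 0},
    {"tx": 0,"ty": -0.025,"tz": 0,"turn": 0},
    {"tx": 0,"ty": -0.03,"tz": 0,"turn": 0},
    {"tx": 0,"ty": -0.034,"tz": 0,"turn": 0},
    {"tx": 0,"ty": -0.036,"tz": 0,"turn": 0},
    {"tx": 0,"ty": -0.036,"tz": 0,"turn": 0},
    {"tx": 0,"ty": -0.036,"tz": 0,"turn": 0}
  ]
}}

```text
time_s: 22.48
tool_pos: [0.472, 0.2916, 0.2396]
tcp_rot: [-3.14, 0.0, 1.523]
wrist_force: [0.7, 0.1, -1.1]
grip_width: 0.0
gripper_force: 0.0
```

```bash
python3 cov.py
```

```text
scene 8171 cover 1.049
top 571 cover 1.067
tcp station [0.0267 0.0012] 0.23950490467219415
t 22.5833 p [0.4722 0.2915 0.2395] rpy [-1.7995e+02  1.0000e-02  8.7280e+01] F [ 0.  -0.1  0. ] g 0.0004 0.0 q [-1.05  0.28  0.47  1.85 -0.14  1.05 -0.57]
```

The cover is at about 1.05 rad (60°). I back away from it, rise, and check.

{"op": "jog_arm", "data": {
  "increments": [
    {"tx": 0,"ty": 0.005,"tz": 0,"turn": 0},
    {"tx": 0,"ty": 0.02,"tz": -0.005,"turn": 0},
    {"tx": 0,"ty": 0.04,"tz": -0.02,"turn": 0},
    {"tx": 0,"ty": 0.055,"tz": -0.045,"turn": 0},
    {"tx": 0,"ty": 0.06,"tz": -0.08,"turn": 0},
    {"tx": 0,"ty": 0.06,"tz": -0.115,"turn": 0},
    {"tx": 0,"ty": 0.06,"tz": -0.14,"turn": 0},
    {"tx": 0,"ty": 0.06,"tz": -0.15,"turn": 0},
    {"tx": 0,"ty": 0.06,"tz": -0.15,"turn": 0},
    {"tx": 0,"ty": 0.06,"tz": -0.15,"turn": 0}
  ]
}}

```text
time_s: 23.42
tool_pos: [0.5324, 0.2885, 0.3886]
tcp_rot: [-3.141, 0.001, 1.523]
wrist_force: [0.0, -0.5, -0.1]
grip_width: 0.0008
gripper_force: 0.0
```

```bash
python3 - <<'E'
from cov import *
ang();go();cap('scene','s6.png')
E
```

```text
scene 9317 cover 1.049
top 1223 cover 1.062
tcp station [0.0863 0.0008] 0.387370046241848
t 23.5167 p [0.5317 0.2884 0.3874] rpy [-1.7984e+02  1.2000e-01  8.7280e+01] F [-0.  -0.3 -0.3] g 0.0004 0.0 q [-0.99  0.27  0.51  1.53 -0.13  1.38 -0.52]
```

View pics/s6.png

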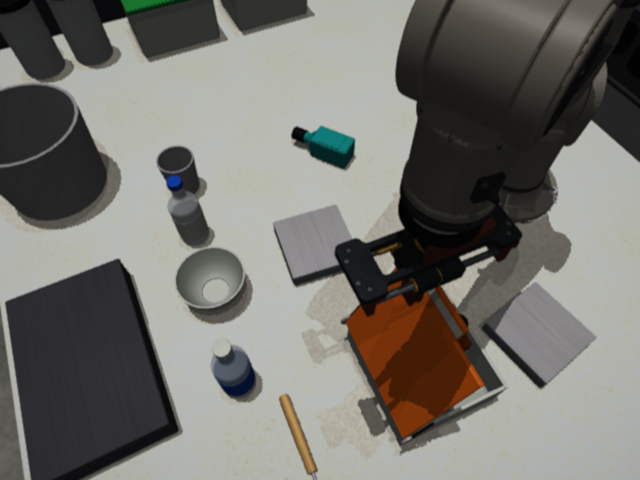

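The cover (415,365) stands at about 60°, the bottle's cap shows at (463,322) behind it, the bystanders have not moved, and the robot is clear. I hand the job in.

```bash
python3 -c "
from h import *
print(manip.close_job())"
```

```text
the job is handed in; nothing more can be done
None
```

Job handed in, no verdict returned: the bottle was released upright on the scale and then in the front bay, the cover measured 1.05–1.06 rad (target 1.047), the bystanders look unmoved, and the arm was clear at 23.5 s.

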